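Push the tooling plate home onto its two locating pins

ROBOT

A 7-joint arm with a two-finger parallel gripper is mounted at the origin on a cart in front of the work surface, level with it; the furniture and walls round the work are solid. World frame = base frame: x ahead of the robot, y to its left, z up, the work surface at z = 0. Lengths are in mm, angles in rad, forces in N, time in s.
With the tool pointing down it reaches from about 400 to 875 mm from the base axis. Payload 4.4 kg.
Tool frame: the origin (TCP) lies midway between the tips of the shut fingers; the grasp point (between the pads) lies 19 mm behind it; z points along the fingers, y is the line along which they close (so a half turn about z gives the same grasp; the last joint's range is limited). The gripper opens to 85 mm and grips with 20 to 120 N. Pads are 22 mm wide; open, the fingers measure 114 mm over their backs; the gripper's body (76 mm by 85 mm) begins 54 mm behind the grasp point. The pads swing forward as they close: fully open they stand 13 mm farther back than shut.
Start: joints at [-0.066, 0.628, 0.038, 1.517, -0.027, 0.996, -0.02], TCP at [650.014, 0.027, 231.313] pointing down, gripper open.
Joint ranges: [-3.06, 3.06], [-0.37, 2.12], [-1.25, 1.32], [0.18, 2.47], [-1.1, 4.24], [0.23, 1.98], [-2.94, 2.94]. Speed limits (rad/s): [2.57, 2.57, 3.14, 3.14, 3.14, 3.14, 3.14].

INTERFACE

Orientations are given as [roll, pitch, yaw] about the fixed x, y, z axes, in that order (R = Rz(yaw) Ry(pitch) Rx(roll)).
In Python, from cell import read_state, get_image, finish_job gives the robot as it stands.
- The arm moves only by the tool send_rows, never from a script. Its argument "series" is a list of rows, each an object of numbers: "ax", "ay", "az": the turn, a rotation vector about the tool's x, y, z in rad; "dx", "dy", "dz": the shift along the tool's x, y, z in cm; "hand": the closure, from 0 (fully open) to 1 (shut). In form: [{"ax": .., "ay": .., "az": .., "dx": .., "dy": .., "dz": .., "hand": ..}, ...]. A call has 1 to 10 rows; each row is the pose to reach, as a shift and turn from the pose commanded when the call began, along the tool's axes at that moment; what a row does not reach only later rows make up. A row lasts 1/10 s, in which the tool goes at most 50 mm and 8.59 degrees, less where a joint would pass 70% of its speed; a pose out of reach is approached as far as the arm can. A call with a gripper value outside its range is refused whole. The fingers move at their own pace and stop on an object; the grip force is fixed at half the most. Time passes only in rows, so rows that repeat a pose let the fingers close. It gives the time, the measured TCP pose, the force, the opening and the grip force at its end, in the units of the state.
- read_state(): the state, without advancing time (a new reading comes with each control period).
- get_image(name): name is "scene" or "side" or "wrist"; returns a dict with "pixels" (480x640x3 uint8, red, green, blue), "mtx" (3x3 intrinsics, pixels), "R" (3x3) and "t" (3): a world point X has camera coordinates R X + t. Camera axes: x right, y down, z forward; pixel columns grow to the right and rows downward; lengths in mm; the calibration is good to about 2 mm. A picture is of the moment at which its call begins. There is no depth.
- finish_job(): hands the job in; it is judged then, once.
The state is a dict: "clock": time; "qpos": joint angles; "qd": joint speeds; "tau": joint torques, N m; "eef_pos": TCP position; "tool_rot": TCP orientation; "force": force on the tool from outside, world axes, zero at the start; "torque": the same for the moment, N m; "width": finger opening in mm; "gripper_force": force on a finger pad.
Only numpy, scipy, OpenCV 4.12 (cv2) and the standard library are available. Lean on these libraries where they do the work, as an engineer would, in place of code of your own. Each camera call takes 0.05 s, during which the arm holds its last target. There are 200 camera calls.

TASK

Push the blue plate across the raised deck of the fixture and in between the black guides with your fingertips until its two holes drop over the two brass pins and it lies flat on the lower bed. Do not pick the plate up at any time, do not knock over or shift the heat sink, relay or red terminal standing beside the fixture, and let go of the plate at the end.

Things in the scene. Friction and masses are not known exactly. Their poses are not given: they have to be found in the camera images.
- fixture: Fixed grey base, 150 mm wide (x) by 345 mm long (y), on the bench. Place and yaw vary. The plate is pushed along its +y; x to the right of that, z up. Origin: bench level, mid-lane, under the step from deck to bed. Aluminium deck: y -215 to 0 mm, top at 18 mm. Lower grey bed: y 0 to +130 mm, top at 10 mm. Along the bed, two black guides, inner faces at x = +-41 mm, tops at 26 mm.
- mouth (a point): Middle of the open end of the guides, on the deck's top: (0, -44, 18) mm in the fixture's frame, same axes. Here the guides' inner faces stand at x = +-61 mm; they narrow evenly to +-41 mm at the step (fixture y = 0) to funnel the plate in.
- pins (a point): Point on the bed's top half-way between the two brass pins: (0, 60, 10) mm in the fixture's frame, same axes. Pins at x = +-25 mm from it, 10 mm thick, 7.5 mm high with tapered tips, 0.5 mm below deck level: the plate slides across their tips.
- plate: Loose blue plate, 80 mm wide (x), 110 mm long (y), 6 mm thick, about 0.25 kg, two 13 mm holes at x = +-25 mm. Origin at its underside midway between the holes; front edge at y = +53 mm, z up. Starts on the deck short of the guides, up to 8 mm off mid-lane and 0.12 rad askew, its y roughly along the fixture's. Seated: origin at point pins, axes parallel.
- rear (a point): Middle of the rear face of the plate's steel bar, where to push: (0, -57, 10) mm in the plate's frame, same axes. The bar is 8 mm thick, 80 mm wide, top 30 mm above the plate's underside; it keeps the weight to the rear, so the front bridges from deck to pins when pushed low. Seated: 3 mm past the step; the rear falls off the deck just before the front drops on the pins.
- heat_sink: Bystander: loose finned aluminium heat sink, 102 x 36 mm, 50 mm high; origin at the centre of its underside. To be left where it stands.
- relay: Bystander: loose black relay block, 32 x 46 mm, 34 mm high; origin at the centre of its underside. To be left where it stands.
- red_terminal: Bystander: loose red terminal post, 18 mm wide, 27 mm high, standing; origin at the centre of its underside. To be left where it stands.
Things that resemble listed ones, but are neither listed nor needed, are in the scene too. There is more than one size of the plate; the job needs the smaller.

How it is judged (in metres and radians):
At the end, for the whole second after the job is handed in: The plate lies still and flat on the bed (underside within 2 mm of the bed, tilt under 0.03 rad) with both pins in its holes (origin within 4 mm of site pins, yaw within 0.05 rad of the fixture's), and the three bystanders are within 15 mm of where they stood (horizontal distance between plate and pins below 0.004 m and z of plate in the frame of pins below 0.002 m and angle between plate's own z axis and vertical below 0.03 rad and angle between the y axis of plate and the y axis of fixture, either way round below 0.05 rad and linear speed of plate below 0.01 m/s and distance of each of heat_sink, relay, red_terminal from where it was at the start of the episode below 0.015 m); the robot touches nothing.
It fails at once if the plate is lifted (its origin more than 10 mm above the deck) (z of plate in the frame of fixture above 0.028 m).
It fails at once if the plate is tipped by more than 0.4 rad (angle between plate's own z axis and vertical above 0.4 rad).
It fails at once if the heat sink is shifted by more than 15 mm or knocked over (distance of heat_sink from where it was at the start of the episode above 0.015 m or angle between heat_sink's own z axis and vertical above 0.3 rad).
It fails at once if the relay is shifted by more than 15 mm or knocked over (distance of relay from where it was at the start of the episode above 0.015 m or angle between relay's own z axis and vertical above 0.3 rad).
It fails at once if the red terminal is shifted by more than 15 mm or knocked over (distance of red_terminal from where it was at the start of the episode above 0.015 m or angle between red_terminal's own z axis and vertical above 0.3 rad).
It also fails if it takes over 45 s, if anything falls off the work surface, if the arm or the gripper's body presses on something with over 40 N, if the wrist force passes 120 N, or if a joint passes its speed limit or range.

## Working session

There is one attempt and no reset: what is moved stays moved. The work goes in short steps, Python scripts to look and compute and a tool call to move; the robot and the scene stay as the last step left them, time stands still between calls to the robot, and variables do not carry over. Pictures are saved under pics/ and viewed, at most 10 in all, crops included, and the job is handed in when it is done.

Besides the shell and the picture viewer there is one more tool, called after "Request:" as name([rows], argument=value, ...), one row to a line, values as JSON. send_rows: Moves the arm, as the interface text tells. Its arguments: {"type":"object","properties":{"series":{"type":"array","items":{"type":"object","properties":{"ax":{"type":"number"},"ay":{"type":"number"},"az":{"type":"number"},"dx":{"type":"number"},"dy":{"type":"number"},"dz":{"type":"number"},"hand":{"type":"number"}}}}},"required":["series"]}

```bash
mkdir -p pics; cat > h.py <<'E'
import cv2,numpy as np,json
from cell import *
def snap(n,f):
    i=get_image(n); cv2.imwrite('pics/'+f+'.png',i['pixels'][:,:,::-1])
    np.savez('pics/'+f+'.npz',**{k:np.array(i[k]) for k in('pixels','mtx','R','t')}); return i
def load(f): return np.load('pics/'+f+'.npz')
def ray(c,u,v,z):
    d=c['R'].T@np.linalg.solve(c['mtx'],[u,v,1.]); o=-c['R'].T@c['t']
    return (o+d*(z-o[2])/d[2])[:2]
def proj(c,P):
    q=c['mtx']@(c['R']@np.array(P,float)+c['t']); return q[:2]/q[2]
def crop(f,o,x0,y0,x1,y1,s):
    im=cv2.imread('pics/'+f+'.png')[y0:y1,x0:x1]; cv2.imwrite('pics/'+o+'.png',cv2.resize(im,None,fx=s,fy=s,interpolation=cv2.INTER_CUBIC))
E
python3 - <<'E'
from h import *
snap('scene','s0');snap('side','d0');snap('wrist','w0')
s=read_state();print(s)
E
```

```text
{'clock': 0.15, 'qpos': array([-0.06580072,  0.62915119,  0.03846536,  1.51811794, -0.02701875,
        0.99628617, -0.01998156]), 'qd': array([ 4.25283184e-04, -3.11372930e-03, -8.79052864e-04, -4.27343829e-03,
       -8.88133632e-05, -1.37575282e-03, -3.05603773e-04]), 'tau': array([ 2.19518879e-03, -5.63800478e+01,  1.22790758e+00, -1.93650573e+01,
        1.11919764e-02,  7.40401709e-03, -1.44664841e-05]), 'eef_pos': array([6.49539039e+02, 2.92507978e-02, 2.30595791e+02]), 'tool_rot': array([-3.14014813e+00,  1.41238842e-06,  1.57079202e+00]), 'force': array([ 0.19024783,  0.08364072, -0.49012013]), 'torque': array([-0.0318515 , -0.02863855,  0.0119036 ]), 'gripper_force': 0.0, 'width': 85.55585203339807}
```

View pics/s0.png

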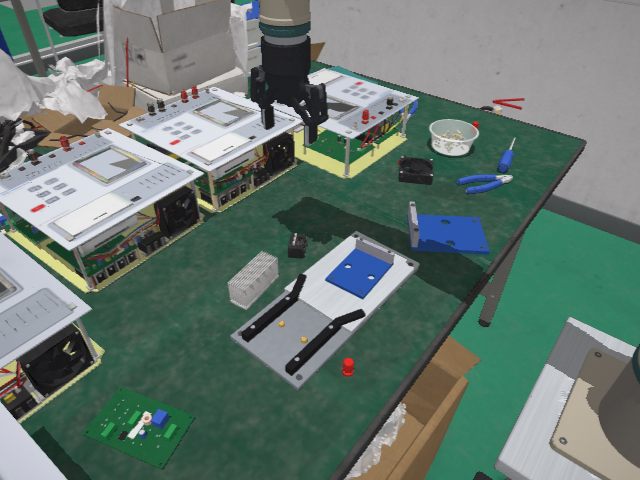

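View pics/w0.png

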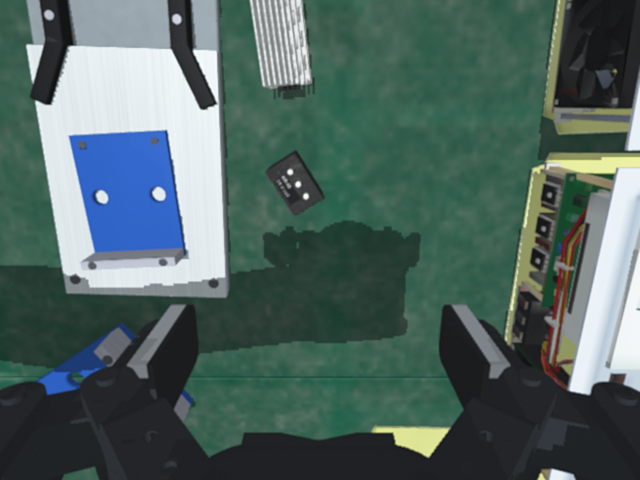

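Two blue plates: the one on the fixture's deck (scene 360,272; wrist 128,195), and one on the bench (scene 448,232), which is larger and off the fixture. The deck plate fits; I'll confirm with a crop.

```bash
python3 -c "
from h import *
crop('s0','s0c',225,200,495,395,2.96)
crop('w0','w0c',20,0,240,310,1.93)"
```

```text
(no output)
```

View pics/s0c.png

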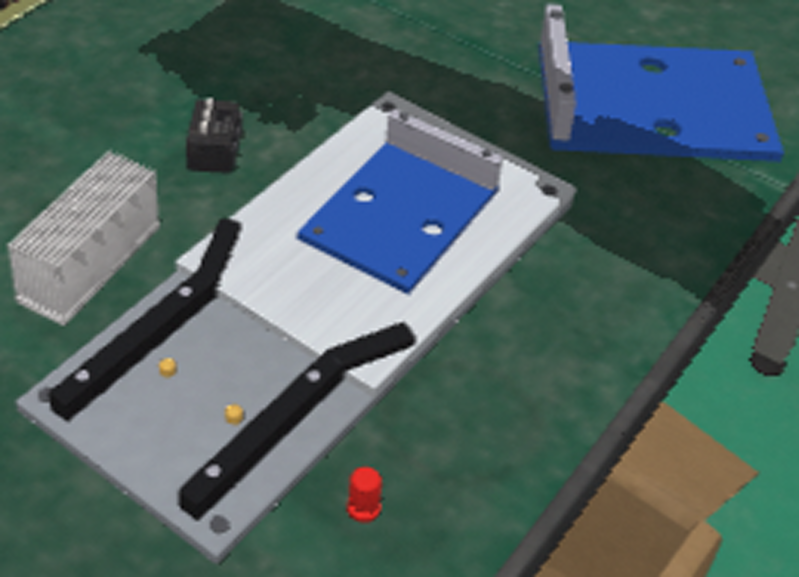

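View pics/w0c.png

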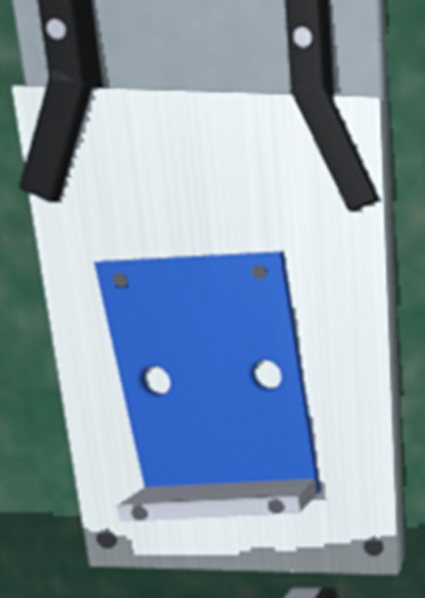

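The crops confirm it: the deck plate, with its bar (crop 440,150) and two holes, is the smaller one; the bench plate is larger. Picked corners: step (scene crop 176,262 / 372,388), pins (168,362 / 234,408), and plate front corners (298,237 / 410,288).

```bash
cat >> h.py <<'E'
from scipy.optimize import least_squares
def T(p,P):
    c,s=np.cos(p[2]),np.sin(p[2]); P=np.array(P,float)
    return np.array([p[0]+c*P[0]-s*P[1],p[1]+s*P[0]+c*P[1],P[2]])
def fit(obs,p0):
    f=lambda p:np.concatenate([proj(c,T(p,P))-np.array(uv) for c,P,uv in obs])
    r=least_squares(f,p0,x_scale=[1,1,.01],loss='soft_l1'); return r.x,f(r.x).reshape(-1,2)
E
python3 - <<'E'
from h import *
s,w=load('s0'),load('w0')
S=lambda u,v:(225+u/2.96,200+v/2.96)
W=lambda u,v:(20+u/1.93,v/1.93)
fx=[(s,(75,-215,18),S(387,95)),(s,(-75,-215,18),S(573,190)),(s,(75,0,18),S(176,262)),(s,(-75,0,18),S(372,388)),
(s,(75,130,10),S(20,404)),(s,(-75,130,10),S(219,560)),(s,(25,60,17.5),S(168,362)),(s,(-25,60,17.5),S(234,408)),
(w,(-75,0,18),W(12,86)),(w,(75,0,18),W(381,96)),(w,(-75,-215,18),W(90,566)),(w,(75,-215,18),W(402,573))]
pl=[(s,(40,53,24),S(298,237)),(s,(-40,53,24),S(410,288)),(s,(25,0,24),S(364,196)),(s,(-25,0,24),S(432,228)),
(w,(-40,53,24),W(95,262)),(w,(40,53,24),W(283,252)),(w,(-25,0,24),W(157,380)),(w,(25,0,24),W(267,374))]
for n,o in(('fix',fx),('pl',pl)):
  for cams in('b','s','w'):
    oo=[a for a in o if cams=='b' or a[0] is (s if cams=='s' else w)]
    p,r=fit(oo,[700,150,0]); print(n,cams,p.round(3)); 
    if cams=='b':print(r.round(1).tolist())
for n,u in(('heat',(85,250)),('relay',(213,160)),('red',(365,515))): print(n,ray(s,*S(*u),0))
E
```

```text
fix b [ 4.92863e+02  1.18690e+02 -2.30000e-02]
[[-1.1, -1.5], [-0.2, -1.3], [-1.2, -0.1], [0.2, 0.4], [-2.6, -0.6], [-0.9, -0.9], [-1.0, 0.4], [-0.5, 0.5], [-0.9, 0.3], [-1.5, 0.0], [0.5, 0.5], [-1.4, 0.5]]
fix s [ 4.91383e+02  1.18229e+02 -2.60000e-02]
fix w [ 4.93853e+02  1.18966e+02 -2.60000e-02]
pl b [4.86551e+02 4.11000e-01 5.50000e-02]
[[-1.6, -2.0], [-1.5, -0.1], [-1.2, -1.1], [-1.0, -0.8], [-0.1, -0.2], [-1.1, -0.5], [-0.9, 0.7], [-0.2, 0.8]]
pl s [4.83751e+02 1.00600e+00 7.50000e-02]
pl w [4.87e+02 5.53e-01 5.30e-02]
heat [629.03902813 131.06180471]
relay [621.31481183  16.46718138]
red [380.73077149 178.1623802 ]
```

Request:
send_rows([
  {"dx": -4.6, "dy": -8.1, "dz": 5, "az": 0.024, "hand": 0.53},
  {"dx": -9.2, "dy": -16.2, "dz": 10, "az": 0.024, "hand": 0.53},
  {"dx": -9.2, "dy": -16.2, "dz": 10, "az": 0.024, "hand": 0.53},
  {"dx": -9.2, "dy": -16.2, "dz": 10, "az": 0.024, "hand": 0.53},
  {"dx": -9.2, "dy": -16.2, "dz": 10, "az": 0.024, "hand": 0.53},
  {"dx": -9.2, "dy": -16.2, "dz": 10, "az": 0.024, "hand": 0.53},
  {"dx": -9.2, "dy": -16.2, "dz": 10, "az": 0.024, "hand": 0.53},
])

```text
invalid input at $.series[0]: expected keys ax, ay, az, dx, dy, dz, hand
```

```bash
python3 - <<'E'
from h import *
snap('wrist','w1'); s=read_state(); print(s['eef_pos'],s['tool_rot'],s['width'])
E
```

```text
[6.49634457e+02 5.24022896e-02 2.30722217e+02] [-3.14041295e+00 -8.44821948e-06  1.57084435e+00] 85.2893934738312
```

View pics/w1.png

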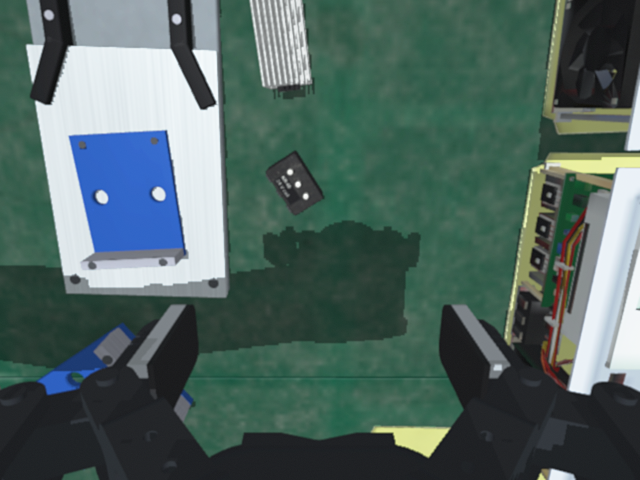

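The row format needs all keys, so the call was refused and nothing moved; the picture is the same as before. Sending it again in full.

Request:
send_rows([
  {"ax": 0, "ay": 0, "az": 0.024, "dx": -4.6, "dy": -8.1, "dz": 5, "hand": 0.53},
  {"ax": 0, "ay": 0, "az": 0.024, "dx": -9.2, "dy": -16.2, "dz": 10, "hand": 0.53},
  {"ax": 0, "ay": 0, "az": 0.024, "dx": -9.2, "dy": -16.2, "dz": 10, "hand": 0.53},
  {"ax": 0, "ay": 0, "az": 0.024, "dx": -9.2, "dy": -16.2, "dz": 10, "hand": 0.53},
  {"ax": 0, "ay": 0, "az": 0.024, "dx": -9.2, "dy": -16.2, "dz": 10, "hand": 0.53},
  {"ax": 0, "ay": 0, "az": 0.024, "dx": -9.2, "dy": -16.2, "dz": 10, "hand": 0.53},
  {"ax": 0, "ay": 0, "az": 0.024, "dx": -9.2, "dy": -16.2, "dz": 10, "hand": 0.53},
  {"ax": 0, "ay": 0, "az": 0.024, "dx": -9.2, "dy": -16.2, "dz": 10, "hand": 0.53},
])

```text
clock: 1.0
eef_pos: [490.5, -91.0, 132.1]
tool_rot: [3.138, -0.0, 1.549]
force: [-0.6, -1.0, 0.5]
width: 40.3
gripper_force: 0.0
```

```bash
python3 - <<'E'
from h import *
snap('wrist','w2'); s=read_state(); print(s['eef_pos'],s['tool_rot'],s['width'])
E
```

```text
[490.25321561 -91.04371131 131.99082323] [ 3.13858979e+00 -2.58966985e-04  1.54863985e+00] 40.29221098446612
```

View pics/w2.png

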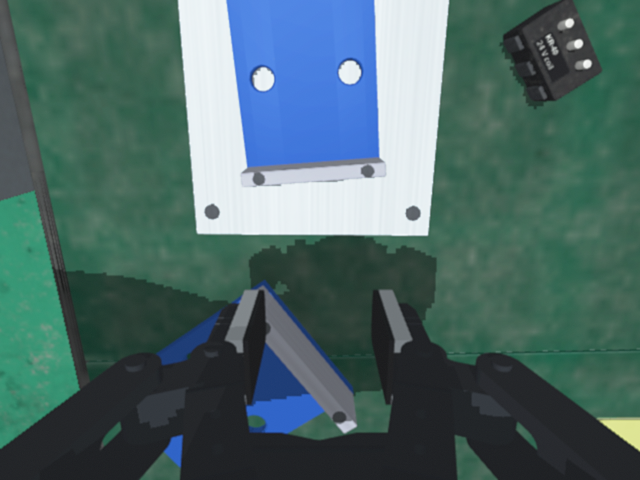

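The view shows the deck end corners at (196,234) and (428,236), the bar's rear top edge at about (241,178)–(385,166), and the big decoy's bar at about (265,290)–(350,425). I need to check that the decoy clears the fingers.

```bash
python3 - <<'E'
from h import *
w,s=load('w2'),load('s0'); S=lambda u,v:(225+u/2.96,200+v/2.96)
print('deck end',[ray(w,*p,18).round(1) for p in((196,234),(428,236))])
print('holes',[ray(w,*p,24).round(1) for p in((262,78),(349,72))])
print('bar rear top 48',[ray(w,*p,48).round(1) for p in((241,187),(386,175))])
print('bar rear lower edge? z18',[ray(w,*p,18).round(1) for p in((241,187),(386,175))])
print('decoy bar top z',[ray(w,*p,z).round(1) for z in(40,) for p in((265,290),(350,425))])
print('decoy scene base',[ray(s,*S(*p),0).round(1) for p in((552,145),(543,70),(780,155))], ray(s,*S(553,8),40))
f=[492.9,118.7,-.024]
print([proj(w,T(f,P)).round(0) for P in((-75,-215,18),(75,-215,18))], proj(w,[490,-91,132]))
E
```

```text
deck end [array([411.4, -93.9]), array([561.8, -98.7])]
holes [array([460.6,  -0.5]), array([510. ,   1.7])]
bar rear top 48 [array([448.5, -58.2]), array([528.5, -53.3])]
bar rear lower edge? z18 [array([442.8, -63.8]), array([533.4, -58.3])]
decoy bar top z [array([ 456.9, -124.4]), array([ 509.5, -227.4])]
decoy scene base [array([ 451.4, -141. ]), array([ 498.1, -209.7]), array([ 325.5, -229.9])] [ 507.52918379 -229.7770656 ]
[array([198., 235.]), array([430., 235.])] [317.54897499 310.98137896]
```

Request:
send_rows([
  {"ax": 0, "ay": 0.05, "az": 0, "dx": 0.6, "dy": -0.25, "dz": 3, "hand": 0.53},
  {"ax": 0, "ay": 0.1, "az": 0, "dx": 0.6, "dy": -0.25, "dz": 6, "hand": 0.53},
  {"ax": 0, "ay": 0.1, "az": 0, "dx": 0.6, "dy": -0.25, "dz": 9, "hand": 0.53},
  {"ax": 0, "ay": 0.1, "az": 0, "dx": 0.6, "dy": -0.25, "dz": 10.3, "hand": 0.53},
  {"ax": 0, "ay": 0.1, "az": 0, "dx": 0.6, "dy": -0.25, "dz": 10.9, "hand": 0.53},
  {"ax": 0, "ay": 0.1, "az": 0, "dx": 0.6, "dy": -0.25, "dz": 10.9, "hand": 0.53},
  {"ax": 0, "ay": 0.1, "az": 0, "dx": 0.6, "dy": -0.25, "dz": 10.9, "hand": 0.53},
])

```text
clock: 1.75
eef_pos: [486.7, -85.5, 23.3]
tool_rot: [3.14, -0.1, 1.548]
force: [0.5, -0.7, -0.1]
width: 40.0
gripper_force: 0.0
```

```bash
python3 - <<'E'
from h import *
snap('side','d1'); s=read_state(); print(s['eef_pos'],s['tool_rot'],s['width'],s['force'])
c=load('d1'); print(proj(c,s['eef_pos']),proj(c,[487,-57,28]))
u,v=proj(c,s['eef_pos']).astype(int); x0=max(0,min(440,u-100));y0=max(0,min(330,v-75))
crop('d1','d1c',x0,y0,x0+200,y0+150,4); print(x0,y0)
E
```

```text
[486.70669495 -85.6433268   23.41838189] [ 3.13941306 -0.09956019  1.54792993] 40.035302577366664 [-0.60471509 -0.19683063  0.27528488]
[360.88560277 228.10041554] [362.64936727 233.45614244]
260 153
```

View pics/d1c.png

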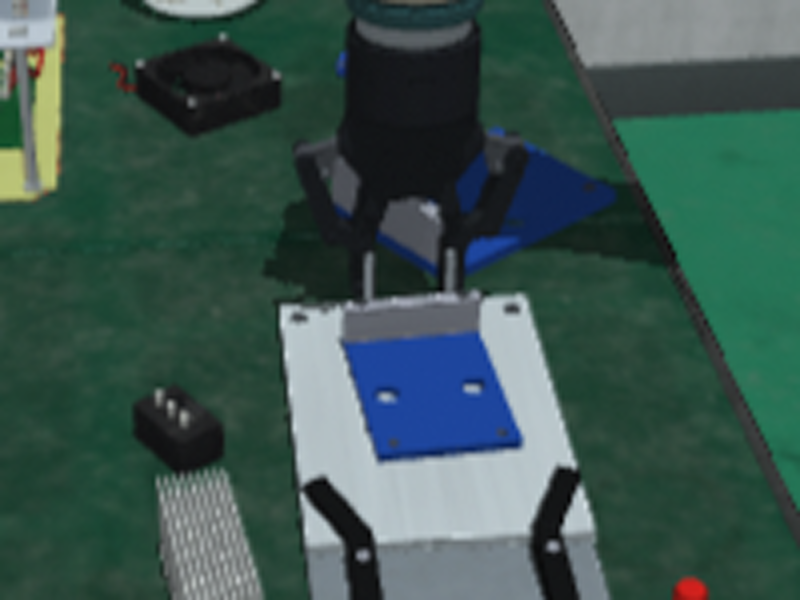

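The side view shows both fingers down behind the bar (crop 370–450, 280), clear of the decoy. I'll push now, slowly.

Request:
send_rows([
  {"ax": 0, "ay": 0, "az": 0, "dx": 0.4, "dy": 0.05, "dz": 0.3, "hand": 0.53},
  {"ax": 0, "ay": 0, "az": 0, "dx": 0.9, "dy": 0.05, "dz": 0.39, "hand": 0.53},
  {"ax": 0, "ay": 0, "az": 0, "dx": 1.3, "dy": 0.05, "dz": 0.43, "hand": 0.53},
  {"ax": 0, "ay": 0, "az": 0, "dx": 1.6, "dy": 0.05, "dz": 0.46, "hand": 0.53},
  {"ax": 0, "ay": 0, "az": 0, "dx": 1.9, "dy": 0.05, "dz": 0.49, "hand": 0.53},
  {"ax": 0, "ay": 0, "az": 0, "dx": 2.2, "dy": 0.05, "dz": 0.52, "hand": 0.53},
  {"ax": 0, "ay": 0, "az": 0, "dx": 2.5, "dy": 0.05, "dz": 0.55, "hand": 0.53},
  {"ax": 0, "ay": 0, "az": 0, "dx": 2.8, "dy": 0.05, "dz": 0.58, "hand": 0.53},
  {"ax": 0, "ay": 0, "az": 0, "dx": 3.1, "dy": 0.05, "dz": 0.61, "hand": 0.53},
  {"ax": 0, "ay": 0, "az": 0, "dx": 3.4, "dy": 0.05, "dz": 0.64, "hand": 0.53},
])

```text
clock: 2.8
eef_pos: [487.3, -51.2, 19.4]
tool_rot: [3.141, -0.1, 1.547]
force: [-0.8, -1.9, 0.5]
width: 40.3
gripper_force: 1.1
```

```bash
cat > look.py <<'E'
import sys
from h import *
n=sys.argv[1]; c=snap('wrist',n); s=read_state(); print(s['eef_pos'].round(1),s['tool_rot'].round(3),s['force'].round(1))
hsv=cv2.cvtColor(c['pixels'],cv2.COLOR_RGB2HSV)
m=cv2.inRange(hsv,(105,120,80),(125,255,255))
cs=[k for k in cv2.findContours(m,cv2.RETR_CCOMP,cv2.CHAIN_APPROX_NONE)[0]]
cs,h=cv2.findContours(m,cv2.RETR_CCOMP,cv2.CHAIN_APPROX_NONE)
f=[492.3,118.7,-.024]
for k,hh in zip(cs,h[0]):
    a=cv2.contourArea(k)
    if hh[3]>=0 and a>100:
        u=k[:,0].mean(0); X=ray(c,*u,24)-f[:2]; cc,ss=np.cos(f[2]),np.sin(f[2])
        print('hole',u.round(0),int(a),'fix xy',np.round([cc*X[0]+ss*X[1],-ss*X[0]+cc*X[1]],1))
E
python3 look.py w3
```

```text
[487.3 -50.4  19.4] [ 3.141 -0.101  1.547] [ 0.4 -0.6  1.3]
hole [397. 127.] 1178 fix xy [  25.3 -102.2]
hole [252. 128.] 1189 fix xy [ -23.8 -102.3]
```

Request:
send_rows([
  {"ax": 0, "ay": 0, "az": 0, "dx": 0.4, "dy": 0, "dz": 0.04, "hand": 0.53},
  {"ax": 0, "ay": 0, "az": 0, "dx": 0.8, "dy": 0, "dz": 0.08, "hand": 0.53},
  {"ax": 0, "ay": 0, "az": 0, "dx": 1.2, "dy": 0, "dz": 0.12, "hand": 0.53},
  {"ax": 0, "ay": 0, "az": 0, "dx": 1.6, "dy": 0, "dz": 0.16, "hand": 0.53},
  {"ax": 0, "ay": 0, "az": 0, "dx": 2.0, "dy": 0, "dz": 0.2, "hand": 0.53},
  {"ax": 0, "ay": 0, "az": 0, "dx": 2.4, "dy": 0, "dz": 0.24, "hand": 0.53},
  {"ax": 0, "ay": 0, "az": 0, "dx": 2.8, "dy": 0, "dz": 0.28, "hand": 0.53},
  {"ax": 0, "ay": 0, "az": 0, "dx": 3.2, "dy": 0, "dz": 0.32, "hand": 0.53},
  {"ax": 0, "ay": 0, "az": 0, "dx": 3.6, "dy": 0, "dz": 0.36, "hand": 0.53},
  {"ax": 0, "ay": 0, "az": 0, "dx": 4.0, "dy": 0, "dz": 0.4, "hand": 0.53},
])

```text
clock: 3.85
eef_pos: [487.9, -10.9, 19.3]
tool_rot: [-3.142, -0.1, 1.547]
force: [0.5, -1.4, 0.9]
width: 40.2
gripper_force: 1.0
```

Request:
send_rows([
  {"ax": 0, "ay": 0, "az": 0, "dx": 0.4, "dy": 0, "dz": 0.04, "hand": 0.53},
  {"ax": 0, "ay": 0, "az": 0, "dx": 0.8, "dy": 0, "dz": 0.08, "hand": 0.53},
  {"ax": 0, "ay": 0, "az": 0, "dx": 1.2, "dy": 0, "dz": 0.12, "hand": 0.53},
  {"ax": 0, "ay": 0, "az": 0, "dx": 1.6, "dy": 0, "dz": 0.16, "hand": 0.53},
  {"ax": 0, "ay": 0, "az": 0, "dx": 2.0, "dy": 0, "dz": 0.2, "hand": 0.53},
  {"ax": 0, "ay": 0, "az": 0, "dx": 2.4, "dy": 0, "dz": 0.24, "hand": 0.53},
  {"ax": 0, "ay": 0, "az": 0, "dx": 2.8, "dy": 0, "dz": 0.28, "hand": 0.53},
  {"ax": 0, "ay": 0, "az": 0, "dx": 3.2, "dy": 0, "dz": 0.32, "hand": 0.53},
  {"ax": 0, "ay": 0, "az": 0, "dx": 3.6, "dy": 0, "dz": 0.36, "hand": 0.53},
  {"ax": 0, "ay": 0, "az": 0, "dx": 4.0, "dy": 0, "dz": 0.4, "hand": 0.53},
])

```text
clock: 4.85
eef_pos: [488.9, 29.3, 19.4]
tool_rot: [3.142, -0.1, 1.547]
force: [-0.0, -2.5, -0.2]
width: 39.9
gripper_force: 0.9
```

```bash
python3 look.py w4
```

```text
[488.9  30.2  19.4] [ 3.142 -0.101  1.548] [ 0.3 -0.3 -0.3]
hole [396. 128.] 1159 fix xy [ 24.8 -21.8]
hole [252. 128.] 1174 fix xy [-23.8 -21.8]
```

Request:
send_rows([
  {"ax": 0, "ay": 0, "az": 0, "dx": 0.4, "dy": 0, "dz": 0.04, "hand": 0.53},
  {"ax": 0, "ay": 0, "az": 0, "dx": 0.8, "dy": 0, "dz": 0.08, "hand": 0.53},
  {"ax": 0, "ay": 0, "az": 0, "dx": 1.2, "dy": 0, "dz": 0.12, "hand": 0.53},
  {"ax": 0, "ay": 0, "az": 0, "dx": 1.6, "dy": 0, "dz": 0.16, "hand": 0.53},
  {"ax": 0, "ay": 0, "az": 0, "dx": 2.0, "dy": 0, "dz": 0.2, "hand": 0.53},
  {"ax": 0, "ay": 0, "az": 0, "dx": 2.4, "dy": 0, "dz": 0.24, "hand": 0.53},
  {"ax": 0, "ay": 0, "az": 0, "dx": 2.8, "dy": 0, "dz": 0.28, "hand": 0.53},
  {"ax": 0, "ay": 0, "az": 0, "dx": 3.2, "dy": 0, "dz": 0.32, "hand": 0.53},
  {"ax": 0, "ay": 0, "az": 0, "dx": 3.6, "dy": 0, "dz": 0.36, "hand": 0.53},
  {"ax": 0, "ay": 0, "az": 0, "dx": 4.0, "dy": 0, "dz": 0.4, "hand": 0.53},
])

```text
clock: 5.9
eef_pos: [489.9, 69.5, 19.4]
tool_rot: [3.142, -0.1, 1.547]
force: [0.6, -1.4, -0.2]
width: 40.3
gripper_force: 0.9
```

Request:
send_rows([
  {"ax": 0, "ay": 0, "az": 0, "dx": 0.3, "dy": 0, "dz": 0.03, "hand": 0.53},
  {"ax": 0, "ay": 0, "az": 0, "dx": 0.6, "dy": 0, "dz": 0.06, "hand": 0.53},
  {"ax": 0, "ay": 0, "az": 0, "dx": 0.9, "dy": 0, "dz": 0.09, "hand": 0.53},
  {"ax": 0, "ay": 0, "az": 0, "dx": 1.2, "dy": 0, "dz": 0.12, "hand": 0.53},
  {"ax": 0, "ay": 0, "az": 0, "dx": 1.5, "dy": 0, "dz": 0.15, "hand": 0.53},
  {"ax": 0, "ay": 0, "az": 0, "dx": 1.8, "dy": 0, "dz": 0.18, "hand": 0.53},
  {"ax": 0, "ay": 0, "az": 0, "dx": 2.1, "dy": 0, "dz": 0.21, "hand": 0.53},
  {"ax": 0, "ay": 0, "az": 0, "dx": 2.4, "dy": 0, "dz": 0.24, "hand": 0.53},
  {"ax": 0, "ay": 0, "az": 0, "dx": 2.7, "dy": 0, "dz": 0.27, "hand": 0.53},
  {"ax": 0, "ay": 0, "az": 0, "dx": 3.0, "dy": 0, "dz": 0.3, "hand": 0.53},
])

```text
clock: 6.9
eef_pos: [490.6, 99.6, 19.4]
tool_rot: [3.142, -0.1, 1.547]
force: [0.7, -2.9, 1.6]
width: 40.6
gripper_force: 1.4
```

```bash
python3 look.py w5
```

```text
[490.6 100.3  19.4] [ 3.142 -0.101  1.548] [-0.7 -1.1  0.5]
hole [253. 128.] 1117 fix xy [-23.8  48.4]
hole [396. 128.] 1110 fix xy [24.6 48.4]
```

Request:
send_rows([
  {"ax": 0, "ay": 0, "az": 0, "dx": 0.15, "dy": 0, "dz": 0.015, "hand": 0.53},
  {"ax": 0, "ay": 0, "az": 0, "dx": 0.3, "dy": 0, "dz": 0.03, "hand": 0.53},
  {"ax": 0, "ay": 0, "az": 0, "dx": 0.45, "dy": 0, "dz": 0.045, "hand": 0.53},
  {"ax": 0, "ay": 0, "az": 0, "dx": 0.6, "dy": 0, "dz": 0.06, "hand": 0.53},
  {"ax": 0, "ay": 0, "az": 0, "dx": 0.7, "dy": 0, "dz": 0.07, "hand": 0.53},
  {"ax": 0, "ay": 0, "az": 0, "dx": 0.8, "dy": 0, "dz": 0.08, "hand": 0.53},
  {"ax": 0, "ay": 0, "az": 0, "dx": 0.9, "dy": 0, "dz": 0.09, "hand": 0.53},
  {"ax": 0, "ay": 0, "az": 0, "dx": 1.0, "dy": 0, "dz": 0.1, "hand": 0.53},
  {"ax": 0, "ay": 0, "az": 0, "dx": 1.1, "dy": 0, "dz": 0.11, "hand": 0.53},
  {"ax": 0, "ay": 0, "az": 0, "dx": 1.1, "dy": 0, "dz": 0.11, "hand": 0.53},
])

```text
clock: 7.95
eef_pos: [490.7, 110.5, 19.4]
tool_rot: [-3.141, -0.1, 1.547]
force: [0.2, -0.3, -0.2]
width: 40.0
gripper_force: 0.2
```

```bash
python3 look.py w6; python3 -c "
from h import *
snap('scene','s6');crop('s6','s6c',215,220,415,395,2);crop('w6','w6c',160,60,480,300,1.7)
a=cv2.imread('pics/s6c.png');b=cv2.imread('pics/w6c.png')
H=408;a=a if a.shape[0]==H else cv2.resize(a,(352,H) if 0 else (int(a.shape[1]*.6),int(a.shape[0]*.6)))
c=np.zeros((H,544+a.shape[1],3),np.uint8);c[:,:544]=b;c[:a.shape[0],544:]=a;cv2.imwrite('pics/m6.png',c)"
```

```text
[490.7 110.5  19.4] [-3.141 -0.1    1.547] [-0.1 -0.3 -0. ]
hole [394. 129.] 1018 fix xy [23.9 59.2]
hole [258. 129.] 1031 fix xy [-22.2  59.2]
```

View pics/m6.png

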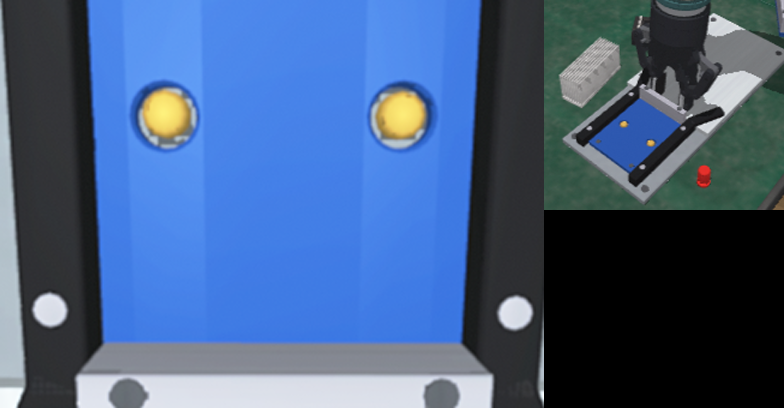

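The pins (wrist crop 165,112 and 400,112) show inside both holes. The hole spacing shrank about 5%, which matches the 8 mm drop, and the forces are zero. Backing off and lifting clear.

Request:
send_rows([
  {"ax": 0, "ay": 0, "az": 0, "dx": -0.5, "dy": 0, "dz": -0.05, "hand": 0.53},
  {"ax": 0, "ay": 0, "az": 0, "dx": -1.5, "dy": 0, "dz": -0.15, "hand": 0.53},
  {"ax": 0, "ay": 0, "az": 0, "dx": -2.5, "dy": 0, "dz": -0.3, "hand": 0.53},
  {"ax": 0, "ay": 0, "az": 0, "dx": -2.5, "dy": 0, "dz": -3, "hand": 0.53},
  {"ax": 0, "ay": 0, "az": 0, "dx": -2.5, "dy": 0, "dz": -7, "hand": 0.53},
  {"ax": 0, "ay": -0.1, "az": 0, "dx": -3, "dy": 0, "dz": -11, "hand": 0.53},
  {"ax": 0, "ay": -0.1, "az": 0, "dx": -5, "dy": 0, "dz": -13, "hand": 0.53},
  {"ax": 0, "ay": -0.1, "az": 0, "dx": -5, "dy": 0, "dz": -13, "hand": 0.53},
  {"ax": 0, "ay": -0.1, "az": 0, "dx": -5, "dy": 0, "dz": -13, "hand": 0.53},
])

```text
clock: 8.95
eef_pos: [489.2, 46.8, 143.9]
tool_rot: [3.141, -0.0, 1.545]
force: [0.2, 0.5, -0.1]
width: 39.9
gripper_force: 0.0
```

```bash
python3 look.py w7; python3 -c "
from h import *
c=snap('side','d7');u,v=proj(c,[494,175,10]).astype(int);x0=max(0,min(480,u-80));y0=max(0,min(360,v-70));print(x0,y0)
crop('d7','d7c',x0,y0,x0+160,y0+120,5)"
```

```text
[488.8  46.9 143.2] [-3.14  -0.     1.545] [-0.7  0.3  0.7]
296 239
```

View pics/d7c.png

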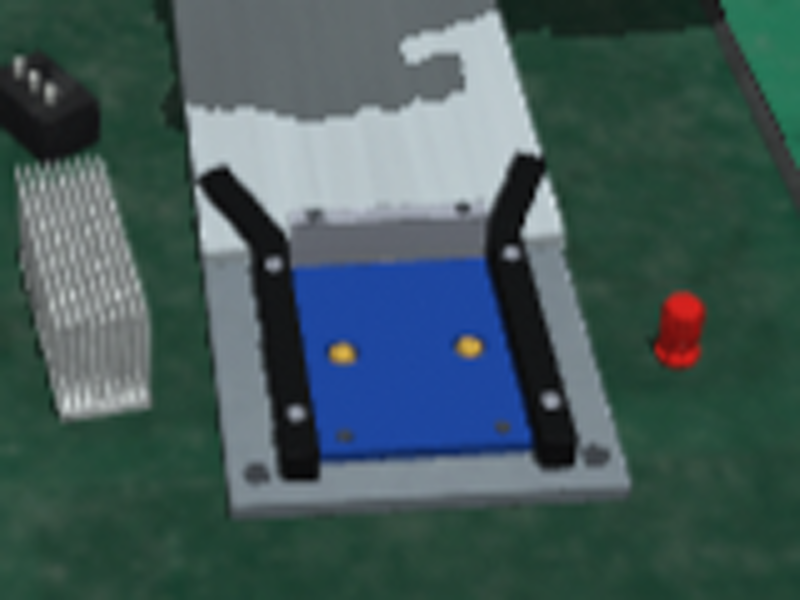

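The plate lies flat between the guides with both pins through its holes (crop 342,352 and 469,346). The bystanders are where they stood and the robot is clear.

```bash
python3 -c "
from cell import *
print(finish_job())"
```

```text
the job is handed in; nothing more can be done
None
```

The job is handed in: in the last pictures the blue plate lies flat on the lower bed with both pins through its holes, the gripper is clear and the bystanders look unmoved; no verdict came back.

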